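Free the seized pin of a carving clamp and open its jaw

TASK

The wooden T-handled pin that locks the carving clamp's jaw has seized in its bore: work it loose by twisting it back and forth while pulling up gently, so that the heavy clamp block, which only sits in its cradle, is never lifted out of its seat. Set the pin down in the empty shallow plywood tray, standing or lying, then draw the clamp's jaw away from the carving until it is fully open. Leave the carving on the clamp and everything else on the bench where it is.

Things in the scene. Friction and masses are not known exactly. Their poses are not given: they have to be found in the camera images.
- clamp: The carving clamp's cradle: a plywood base 290 x 150 x 14 mm screwed to the bench, with battens along its long sides. Origin: centre of its underside, on the bench. x runs along the clamp from the jaw's grip end to the end stop, y across, z up. Between the battens sits a wooden block 240 x 110 x 80 mm, top 94 mm above the bench; end stop and jaw rise to 132 mm at most.
- block (a joint): How far the clamp's block (with its jaw about 1.95 kg, 19 N) has been lifted out of its cradle, m; 0 = seated. It is not fastened: it cannot turn or slide, but an upward pull of about 19 N on the pin or jaw raises it. The pin's seized grip on the block is 25 to 40 N, so a straight pull lifts the block and does not free the pin.
- pin_mid (a point): The seized pin, light wood, 140 mm long, 0.08 to 0.15 kg: a round shaft 28 mm across with a flat foot, topped by a T-handle. This point is on its axis, 70 mm above the foot and 70 mm below the top; z points up the shaft to the handle, x along the handle bar. At the start it stands upright, foot 34 mm above the bench, x within about 35 degrees of the clamp's x.
- pin_grip (a point): Centre of the pin's T-handle, on the pin's axis, 122 mm above its foot (156 mm above the bench at the start); axes as the pin's. The handle is a bar 64 mm long (x), 24 mm thick (y), 36 mm high (z); nothing else of the clamp reaches up to its underside.
- bore_mouth (a point): Centre of the pin hole, at the top of the jaw's plate, 106 mm above the bench; the bore is 72 mm deep from here. It grips the shaft's lowest part: 28 mm of rise frees it, then it is loose (2 mm all round). Friction opposes the slip, so rising 3 to 4 mm with each turn of about 1 rad to and fro takes only some 10 N of pull, and up to 0.6 N m of twist. The pin may turn either way.
- tray_in (a point): The empty shallow open tray of plywood, 200 (x) x 160 (y) x 30 mm, walls and floor 6 mm thick, fixed to the bench. This point is the centre of its inner floor, 5 to 6 mm above the bench; axes along its sides.
- jaw_grip (a point): The sliding jaw's grip: a wooden block standing on the jaw's plate at the end away from the carving, 22 mm thick (along the clamp's x), 66 mm wide (across), standing 26 mm above the 12 mm plate around it. This point is the centre of its top face, 132 mm above the bench. Axes as the clamp's.
- jaw (a joint): How far the jaw has been drawn open, m: 0 = closed on the carving, 0.045 = fully open against its stop. It slides along the clamp's -x, stays where it is left and takes about 5 N, plus a little with speed; the pin through it locks it at 0 (2 mm of play).
- carving_mid (a point): The carving held in the clamp, to be left there: a dark wooden knife-handle blank, 36 x 114 x 26 mm, lying loose across the block between the jaw's face and the end stop. This point is its centre, half-way up.
- strop: Bystander: a leather-faced strop board 220 x 90 x 17 mm, fixed flat on the bench on the other side of the clamp from the tray. Origin: centre of its underside.
- mallet_mid (a point): Bystander: a wooden carver's mallet 210 mm tall and 80 mm across, standing on its head on the far part of the bench. This point is half-way up its axis.
- stone_mid (a point): Bystander: a grey sharpening stone, 160 x 60 x 25 mm, lying on the far part of the bench; this point is its centre.
- gouge: Bystander: a wood-handled hand tool with a steel shank, 220 mm long, lying on the far part of the bench. Origin: centre of its underside.
Mind the look-alikes: they are no part of the job. Of the things like the part that bears pin_mid, leave any that is orange or red; of the rest the smaller one is meant.

How it is judged (in metres and radians):
On the way, in this order (a step that is already met when the one before it is completed fails the run):
1. the pin is drawn right out of the block and the jaw (z of pin_mid in the frame of bore_mouth above 0.072 m), for 0.1 s.
2. the pin stands or lies in the tray, released and at rest (x of pin_mid in the frame of tray_in between -0.085 and 0.085 m and y of pin_mid in the frame of tray_in between -0.065 and 0.065 m and z of pin_mid in the frame of tray_in below 0.095 m and linear speed of pin below 0.03 m/s and contact force between the fingers and pin below 0.2 N), for 0.2 s.
3. the jaw is drawn fully open (value of joint jaw above 0.036 m), for 0.2 s.
At the end, for the whole second after the job is handed in: Pin standing or lying in the tray, at rest and released (its middle within 85 mm along and 65 mm across of the tray's centre, at most 95 mm above its floor); jaw open over 36 of its 45 mm; block seated within 4 mm; carving within 30 mm of where it was (all of step 2 and value of joint jaw above 0.036 m and value of joint block below 0.004 m and distance of carving_mid from where it was at the start of the episode below 0.03 m); the robot touches nothing.
It fails at once if the clamp's block is lifted more than 8 mm out of its seat (value of joint block above 0.008 m).
It fails at once if the carving is shifted more than 30 mm (distance of carving_mid from where it was at the start of the episode above 0.03 m).
It fails at once if the mallet, the stone or the gouge is shifted more than 30 mm (distance of any of mallet_mid, stone_mid, gouge from where it was at the start of the episode above 0.03 m).
It also fails if it takes over 72 s, if anything falls off the work surface, if the arm or the gripper's body presses on something with over 40 N, if the wrist force passes 120 N, or if a joint passes its speed limit or range.

ROBOT

A 7-joint arm with a two-finger parallel gripper is mounted at the origin on the work surface. World frame = base frame: x ahead of the robot, y to its left, z up, the work surface at z = 0. Lengths are in mm, angles in rad, forces in N, time in s.
With the tool pointing down it reaches from about 425 to 875 mm from the base axis. Payload 8.4 kg.
Tool frame: the origin (TCP) lies on the centre line of the jaws, within the pads' length; the fingertips stand ahead of it and the grasp point (between the pads) lies 8 mm behind it (env.tcp_to_tips is the z of the fingertips in the tool frame, in mm); z points along the fingers, y is the line along which they close (so a half turn about z gives the same grasp; the last joint's range is limited). The gripper opens to 87 mm and grips with 3 to 60 N. Pads are 19 mm wide; open, the fingers measure 117 mm over their backs; the gripper's body (75 mm by 190 mm) begins 51 mm behind the grasp point.
Start: joints at [1.055, 0.333, 0.04, 1.465, -0.013, 1.343, -0.059], TCP at [263.119, -594.334, 233.546] pointing down, gripper open.
Joint ranges: [-2.58, 2.58], [-0.38, 2.09], [-1.3, 1.39], [0.25, 2.4], [-1.5, 4.64], [0.08, 2.09], [-2.65, 2.65]. Speed limits (rad/s): [2.22, 2.22, 2.79, 2.79, 3.14, 3.14, 3.14].

INTERFACE

Orientations are given as [roll, pitch, yaw] about the fixed x, y, z axes, in that order (R = Rz(yaw) Ry(pitch) Rx(roll)).
In Python, from workcell import env gives the robot as it stands. The module is installed in compiled form; this text tells all that it offers.
- The arm moves only by the tool jog_arm, never from a script. Its argument "moves" is a list of rows, each a list of 7 numbers: the shift along the tool's x, y, z scaled (see below), then the turn, a rotation vector about the tool's x, y, z scaled (see below), then the closure, from 0 (fully open) to 1 (shut). A call has 1 to 10 rows; each row shifts and turns the commanded pose from where the row before left it, along the tool's axes as they then stand; what a row does not reach is not made up. The controller multiplies each number of a shift by 400 mm and each number of a turn by pi rad. A row lasts 1/10 s, in which the tool goes at most 50 mm and 8.59 degrees, less where a joint would pass 70% of its speed; a pose out of reach is approached as far as the arm can. A call with a number of a shift or a turn outside -1 to 1 is refused whole. A call with a gripper value outside its range is refused whole. The fingers move at their own pace and stop on an object; "grip_force" is the grip in N (left out, the last holds). Time passes only in rows, so rows that do not move let the fingers close. It gives the time, the measured TCP pose, the force, the opening and the grip force at its end, in the units of the state.
- env.get_state(): the state, without advancing time (a new reading comes with each control period).
- env.capture(name): name is "scene" or "top" or "wrist"; returns the picture (384x512x3 uint8, red, green, blue); there is no depth.
- env.camera_model(name): a dict with "mtx" (3x3 intrinsics, pixels), "dist" ([k1, k2, p1, p2, k3] as OpenCV has them; the pictures are not rectified), "rvec" (rotation vector, rad) and "tvec" (3), from world to camera coordinates, as OpenCV has them. Camera axes: x right, y down, z forward; pixel columns grow to the right and rows downward; lengths in mm; the calibration is good to about 2 mm. A picture is of the moment at which its call begins: read the wrist's pose just before it. camera_model takes no time and is no camera call; for the wrist camera it gives the pose at the moment of the call.
- env.hand_in(): hands the job in; it is judged then, once.
The state is a dict: "time": time; "q": joint angles; "joint_velocities": joint speeds; "joint_efforts": joint torques, N m; "eef_pos": TCP position; "orientation": TCP orientation; "force": force on the tool from outside, world axes, zero at the start; "torque": the same for the moment, N m; "finger_gap": opening from 0.0 (shut) to 1.0 (fully open); "finger_force": force on a finger pad.
Only numpy, scipy, OpenCV 4.12 (cv2) and the standard library are available. Lean on these libraries where they do the work, as an engineer would, in place of code of your own. Each camera call takes 0.05 s, during which the arm holds its last target. There are 200 camera calls.

## Working session

There is one attempt and no reset: what is moved stays moved. The work goes in short steps, Python scripts to look and compute and a tool call to move; the robot and the scene stay as the last step left them, time stands still between calls to the robot, and variables do not carry over. Pictures are saved under pics/ and viewed, at most 10 in all, crops included, and the job is handed in when it is done.

Besides the shell and the picture viewer there is one more tool, called after ">>>" as name(argument=value, ...), one argument or row to a line, values as JSON. jog_arm: Moves the arm, as the interface text tells. Its arguments: {"type":"object","properties":{"moves":{"type":"array","items":{"type":"array","items":{"type":"number","minimum":-1,"maximum":1}}},"grip_force":{"type":"number"}},"required":["moves"]}

```bash
mkdir -p pics
cat > h.py <<'E'
import numpy as np, cv2
from workcell import env
def cam(n):
    m=env.camera_model(n); return m
def ray(m,uv,z):
    K=np.array(m["mtx"],float);d=np.array(m["dist"],float)
    p=cv2.undistortPoints(np.array(uv,float).reshape(-1,1,2),K,d).reshape(-1,2)
    R=cv2.Rodrigues(np.array(m["rvec"],float))[0];t=np.array(m["tvec"],float).ravel()
    C=-R.T@t; D=np.c_[p,np.ones(len(p))]@R
    return C+D*((z-C[2])/D[:,2])[:,None]
def proj(m,P):
    return cv2.projectPoints(np.array(P,float).reshape(-1,3),np.array(m["rvec"],float),np.array(m["tvec"],float),np.array(m["mtx"],float),np.array(m["dist"],float))[0].reshape(-1,2)
E
python3 - <<'E'
from h import *
print(env.get_state())
a=[]
for n in("scene","top"):
    im=env.capture(n); cv2.imwrite(f"pics/{n}0.png",cv2.resize(im[...,::-1],(800,600),interpolation=cv2.INTER_CUBIC))
    np.save(n+"0.npy",im)
    m=cam(n);R=cv2.Rodrigues(np.array(m["rvec"]))[0];print(n,-R.T@np.ravel(m["tvec"]),R[2])
print(env.tcp_to_tips)
E
```

```text
{'time': 0.0, 'q': array([ 1.05476344,  0.33389288,  0.03988169,  1.4662605 , -0.01342991,
        1.34332983, -0.05851275]), 'joint_velocities': array([-0.00113234, -0.00088781,  0.00039505,  0.00303435,  0.00075253,
       -0.0010699 ,  0.00077708]), 'joint_efforts': array([ 8.89710441e-05, -6.56366372e+01,  1.33542068e+00, -4.03798842e+01,
       -5.97025920e-02,  4.53538529e-02,  1.37934817e-04]), 'eef_pos': array([ 262.95646243, -593.93429029,  232.67630136]), 'orientation': array([-3.13997032e+00,  8.30799288e-05,  4.16788891e-01]), 'force': array([0.11569037, 0.07967859, 0.62125867]), 'torque': array([-0.01123256,  0.02752336, -0.02151438]), 'finger_force': 0.0, 'finger_gap': 0.9968365549027219}
scene [1503.97676359   14.25803836 1032.48236461] [-0.69116904 -0.01340178 -0.72256886]
top [ 413.88775736   16.59529731 1103.81607948] [ 0.19073414 -0.03353137 -0.98106887]
11.0
```

View pics/scene0.png

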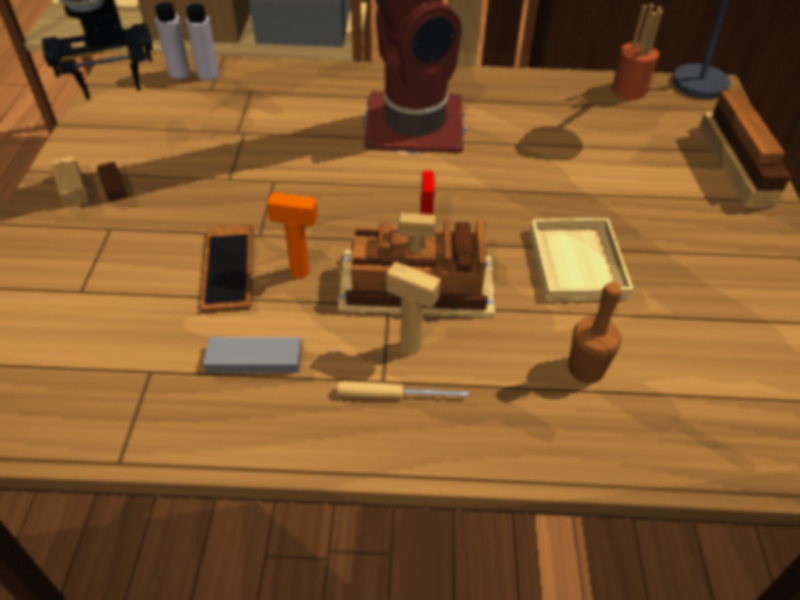

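View pics/top0.png

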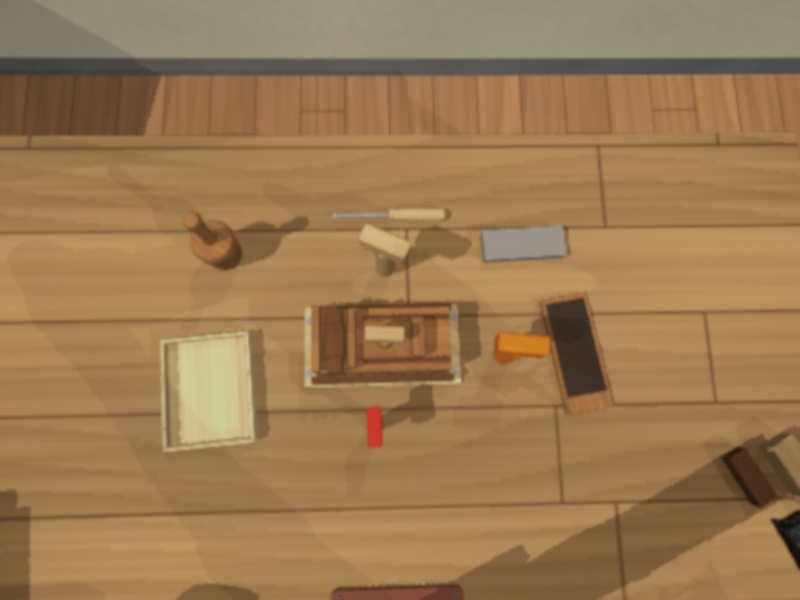

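The scene and top views agree. The clamp is at top (383,345) and its x runs image-left, which is +y. The light pin handle is at top (385,333) and scene (417,222). A taller pale look-alike stands at top (385,245). The tray is at top (208,390) and the jaw grip at about top (432,340).

Run:
```python
from h import *
s=0.64
def blob(n,box,f):
    im=np.load(n+"0.npy");x0,y0,x1,y1=[int(v*s) for v in box]
    hsv=cv2.cvtColor(im,cv2.COLOR_RGB2HSV)[y0:y1,x0:x1].astype(int)
    mk=f(hsv).astype(np.uint8)
    k,l,st,c=cv2.connectedComponentsWithStats(mk)
    i=1+st[1:,4].argmax();ys,xs=np.where(l==i)
    pts=np.c_[xs+x0,ys+y0].astype(np.float32);r=cv2.minAreaRect(pts);print(n,box,st[i],r);return r
T,S=cam("top"),cam("scene")
im=cv2.cvtColor(np.load("top0.npy"),cv2.COLOR_RGB2HSV)
for p in[(385,333),(385,350),(420,345),(385,242),(210,390),(432,340),(335,340)]:print(p,im[int(p[1]*s),int(p[0]*s)])
light=lambda h:(h[...,1]<118)&(h[...,2]>165)
r=blob("top",(355,318,412,350),light);b=cv2.boxPoints(r)
print("pin top",ray(T,[r[0]],174),ray(T,b,174).round())
r2=blob("scene",(395,205,442,240),light)
print("pin scene ctr z156",ray(S,[r2[0]],160))
r=blob("top",(350,215,420,265),light);print("big",ray(T,[r[0]],200),ray(T,[r[0]],240))
r2=blob("scene",(380,255,445,310),light);print("bigS",ray(S,[r2[0]],200),ray(S,[r2[0]],240))
for z in(30,):
  c=[(162,341),(249,333),(254,443),(165,450)]
  q=ray(T,np.array(c)*s,z);print("tray",q.round(),q.mean(0))
c=[(304,306),(459,304),(462,383),(304,386)];q=ray(T,np.array(c)*s,14);print("clamp",q.round(),q.mean(0))
c=[(362,410),(382,446)];print("red",ray(T,[(375*s,426*s)],120))
```

```text
(385, 333) [ 18 111 200]
(385, 350) [ 14 151 152]
(420, 345) [ 14 152 158]
(385, 242) [ 21 100 207]
(210, 390) [ 27  74 207]
(432, 340) [ 14 156 134]
(335, 340) [ 13 160 115]
top (355, 318, 412, 350) [  7   6  24   9 183] ((245.5214080810547, 213.1575927734375), (23.391857147216797, 7.734908103942871), 3.5763344764709473)
pin top [[538.25480654  16.08447752 174.        ]] [[531.  46. 174.]
 [550.  45. 174.]
 [546. -14. 174.]
 [526. -12. 174.]]Traceback (most recent call last):
  File "<stdin>", line 16, in <module>
  File "<stdin>", line 8, in blob
ValueError: attempt to get argmax of an empty sequence
```

Run:
```python
from h import *
s=0.64
T,S=cam("top"),cam("scene")
im=cv2.cvtColor(np.load("scene0.npy"),cv2.COLOR_RGB2HSV)
for p in[(417,222),(417,218),(415,285)]:print(p,im[int(p[1]*s),int(p[0]*s)])
# two-view: estimate centres by eye, triangulate
for nm,a,b in[("pin top face",(384.4,333.8),(417,217)),("big top face",(385,242),(414,277)),("red top",(375,426),(428,177)),("mallet top",(192,220),(611,290))]:
    for z in(110,140,174,200,230,260):
        A=ray(T,[np.array(a)*s],z)[0];B=ray(S,[np.array(b)*s],z)[0];print(nm,z,A[:2].round(),B[:2].round(),abs(A-B)[0].round())
c=[(162,341),(249,333),(254,443),(165,450)]
q=ray(T,np.array(c)*s,30);print("tray",q.round(),q.mean(0))
c=[(304,306),(459,304),(462,383),(304,386)];q=ray(T,np.array(c)*s,14);print("clamp",q.round(),q.mean(0))
print("jaw grip?",ray(T,np.array([(432,338)])*s,132))
print(proj(T,[[538,16,132],[538,-60,132],[538,-40,106]])/s)
```

```text
(417, 222) [ 18 148 188]
(417, 218) [ 18 144 223]
(415, 285) [ 17 151 164]
pin top face 110 [546.  15.] [467.  16.] 78.0
pin top face 140 [542.  15.] [501.  16.] 40.0
pin top face 174 [537.  15.] [539.  16.] 2.0
pin top face 200 [534.  15.] [568.  16.] 35.0
pin top face 230 [530.  15.] [602.  16.] 73.0
pin top face 260 [526.  15.] [636.  16.] 110.0
big top face 110 [710.  11.] [624.  16.] 86.0
big top face 140 [701.  11.] [653.  16.] 48.0
big top face 174 [691.  11.] [685.  15.] 5.0
big top face 200 [683.  12.] [710.  15.] 27.0
big top face 230 [674.  12.] [739.  15.] 65.0
big top face 260 [665.  12.] [767.  15.] 102.0
red top 110 [391.  33.] [346.  35.] 45.0
red top 140 [392.  32.] [384.  34.] 8.0
red top 174 [392.  32.] [426.  34.] 34.0
red top 200 [393.  31.] [459.  33.] 66.0
red top 230 [394.  31.] [497.  32.] 103.0
red top 260 [394.  30.] [534.  32.] 140.0
mallet top 110 [754. 352.] [635. 355.] 119.0
mallet top 140 [744. 341.] [663. 344.] 81.0
mallet top 174 [732. 330.] [695. 331.] 37.0
mallet top 200 [723. 321.] [720. 322.] 4.0
mallet top 230 [713. 311.] [748. 311.] 35.0
mallet top 260 [703. 301.] [776. 300.] 73.0
tray [[550. 422.  30.]
 [562. 264.  30.]
 [364. 250.  30.]
 [356. 405.  30.]] [458.14121087 335.35003083  30.        ]
clamp [[ 614.  166.   14.]
 [ 613. -129.   14.]
 [ 463. -129.   14.]
 [ 464.  164.   14.]] [538.56630061  18.24639261  14.        ]
jaw grip? [[534.07081961 -65.28705317 132.        ]]
[[383.71688081 336.52440955]
 [428.79958265 335.73775636]
 [416.13431087 337.86752736]]
```

>>> jog_arm(
  moves=[
    [0.08,-0.07,0,0,0,0,0],
    [0.08,-0.07,0,0,0,0,0],
    [0.08,-0.07,0,0,0,0,0],
    [0.08,-0.07,0,0,0,0,0],
    [0.08,-0.07,0,0,0,0,0],
    [0.08,-0.07,0,0,0,0,0],
    [0.08,-0.07,0,0,0,0,0],
    [0.08,-0.07,0,0,0,0,0],
  ],
)

```text
time: 0.9
eef_pos: [406.8, -284.1, 233.4]
orientation: [-3.141, 0.0, 0.417]
force: [0.6, 0.2, 1.0]
finger_gap: 1.003
finger_force: 0.0
```

>>> jog_arm(
  moves=[
    [0.08,-0.07,0,0,0,0,0],
    [0.08,-0.07,0,0,0,0,0],
    [0.08,-0.07,0,0,0,0,0],
    [0.08,-0.07,0,0,0,0,0],
    [0.08,-0.07,0,0,0,0,0],
    [0.08,-0.07,0,0,0,0,0],
    [0.08,-0.07,0,0,0,0,0],
  ],
)

```text
time: 1.6
eef_pos: [532.3, -14.4, 233.4]
orientation: [3.142, 0.0, 0.417]
force: [-0.4, -0.2, -0.9]
finger_gap: 1.0
finger_force: 0.0
```

>>> jog_arm(
  moves=[
    [0,0,0,0,0,-0.043,0],
    [0,0,0,0,0,-0.043,0],
    [0,0,0,0,0,-0.043,0],
    [0,0,0,0,0,-0.043,0],
    [0,0,0,0,0,-0.043,0],
    [0,0,0,0,0,-0.043,0],
    [0,0,0,0,0,-0.043,0],
    [0,0,0,0,0,-0.043,0],
    [0,0,0,0,0,0,0],
  ],
)

```text
time: 2.5
eef_pos: [531.8, -16.1, 233.2]
orientation: [-3.141, -0.0, 1.5]
force: [0.5, -0.1, 0.4]
finger_gap: 1.0
finger_force: 0.0
```

Run:
```python
from h import *
s=env.get_state();print(s['time'],s['q'].round(2),s['eef_pos'],s['orientation'])
m=cam("wrist");im=env.capture("wrist");np.save("w1.npy",im);cv2.imwrite("pics/w1.png",cv2.resize(im[...,::-1],(800,600)))
g=proj(m,[[538,16,174],[538,16+32,174],[538,16-32,174],[534,-65,132]]);print(g/0.64)
import pickle;pickle.dump(m,open("w1.pkl","wb"))
```

```text
2.5 [ 0.46  0.13 -0.55  1.73  0.07  1.3  -0.18] [531.76638493 -16.08491251 233.22141063] [-3.14089336e+00 -3.96346402e-05  1.49956064e+00]
[[410.97693346 257.15667529]
 [405.52925101 177.77509835]
 [415.96949985 330.09320022]
 [412.58565205 388.59993586]]
```

View pics/w1.png

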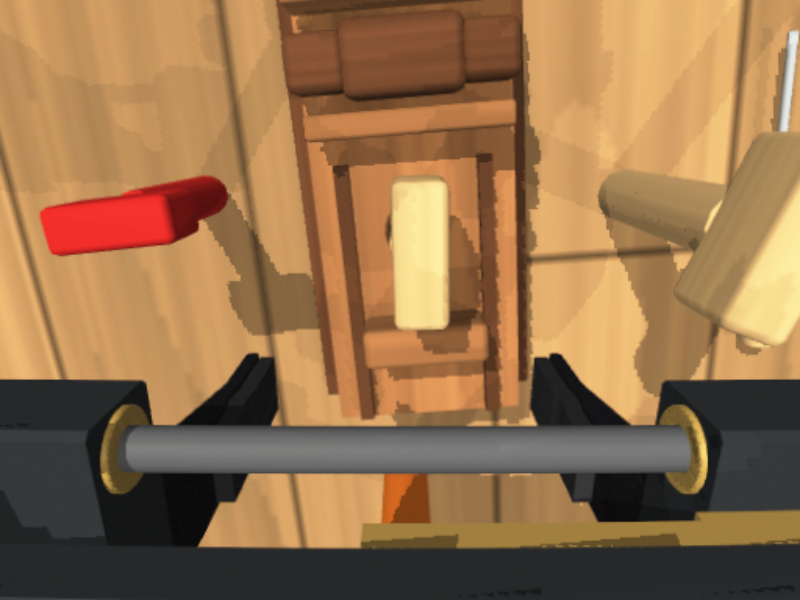

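The wrist view shows the pin handle from (420,180) to (421,328), and the jaw grip's top is around (427,342).

Run:
```python
from h import *
import pickle;m=pickle.load(open("w1.pkl","rb"));s=.64
a=ray(m,np.array([(420,179),(421.5,328),(420.5,253.5)])*s,174);print(a)
d=a[0]-a[1];print(np.hypot(*d[:2]),np.arctan2(d[1],d[0]))
b=ray(m,np.array([(365,326),(486,322),(365,366),(487,360)])*s,132);print(b,b.mean(0))
b=ray(m,np.array([(399,55)])*s,120);print(b)
```

```text
[[543.64162595  47.1263085  174.        ]
 [540.41851784 -15.21463001 174.        ]
 [541.9901155   17.25211969 174.        ]]
62.42420236661411 1.519141010553944
[[512.02900287 -27.87825321 132.        ]
 [573.90088933 -30.09499216 132.        ]
 [509.95699133 -50.13861485 132.        ]
 [573.91114899 -51.26228155 132.        ]] [542.44950813 -39.84353544 132.        ]
[[538.78604694 100.05504471 120.        ]]
```

>>> jog_arm(
  moves=[
    [0.083,0.018,0,0,0,-0.005,0],
    [0,0,0.07,0,0,0,0],
    [0,0,0.07,0,0,0,0],
    [0,0,0.065,0,0,0,0],
    [0,0,0,0,0,0,0],
    [0,0,0,0,0,0,0],
  ],
)

```text
time: 3.15
eef_pos: [541.6, 16.7, 152.0]
orientation: [-3.141, -0.0, 1.511]
force: [-0.1, -0.0, 0.1]
finger_gap: 1.0
finger_force: 0.0
```

>>> jog_arm(
  moves=[
    [0,0,0,0,0,0,1],
    [0,0,0,0,0,0,1],
    [0,0,0,0,0,0,1],
    [0,0,0,0,0,0,1],
    [0,0,0,0,0,0,1],
    [0,0,0,0,0,0,1],
  ],
  grip_force=55,
)

```text
time: 3.75
eef_pos: [541.7, 16.6, 151.7]
orientation: [3.141, 0.0, 1.513]
force: [0.2, -0.8, 0.2]
finger_gap: 0.541
finger_force: 0.0
```

>>> jog_arm(
  moves=[
    [0,0,0,0,0,0,1],
    [0,0,0,0,0,0,1],
    [0,0,0,0,0,0,1],
    [0,0,0,0,0,0,1],
    [0,0,0,0,0,0,1],
    [0,0,0,0,0,0,1],
  ],
)

```text
time: 4.35
eef_pos: [541.4, 16.6, 151.5]
orientation: [-3.141, 0.0, 1.513]
force: [-2.3, 0.7, 1.9]
finger_gap: 0.27
finger_force: 55.0
```

>>> jog_arm(
  moves=[
    [0,0,0,0,0,0.04,1],
    [0,0,-0.00125,0,0,0.04,1],
    [0,0,-0.00125,0,0,0.04,1],
    [0,0,-0.00125,0,0,0.04,1],
  ],
)

```text
time: 4.75
eef_pos: [541.3, 16.3, 152.1]
orientation: [-3.141, 0.001, 1.006]
force: [1.6, -0.4, -9.1]
finger_gap: 0.275
finger_force: 55.2
```

```bash
python3 -c "
from h import *
s=env.get_state();print(s['force'],s['torque'],s['q'],s['finger_gap'],s['eef_pos'])"
```

```text
[ 1.58302129 -0.42433547 -9.059336  ] [-0.26769903 -0.57917907  0.48622788] [ 0.34520005  0.21537939 -0.51404722  1.81082034  0.11569942  1.14595334
 -0.77171486] 0.2749295891701738 [541.29957322  16.33130796 152.05868368]
```

>>> jog_arm(
  moves=[
    [0,0,0,0,0,-0.04,1],
    [0,0,-0.00125,0,0,-0.04,1],
    [0,0,-0.00125,0,0,-0.04,1],
    [0,0,-0.00125,0,0,-0.04,1],
    [0,0,-0.00125,0,0,-0.04,1],
    [0,0,-0.00125,0,0,-0.04,1],
    [0,0,-0.00125,0,0,-0.04,1],
    [0,0,-0.00125,0,0,-0.04,1],
  ],
)

```text
time: 5.55
eef_pos: [540.7, 16.3, 154.8]
orientation: [-3.14, -0.001, 2.02]
force: [1.7, -0.4, -13.1]
finger_gap: 0.272
finger_force: 99.3
```

>>> jog_arm(
  moves=[
    [0,0,0,0,0,0.04,1],
    [0,0,-0.001,0,0,0.04,1],
    [0,0,-0.001,0,0,0.04,1],
    [0,0,-0.001,0,0,0.04,1],
    [0,0,-0.001,0,0,0.04,1],
    [0,0,-0.001,0,0,0.04,1],
    [0,0,-0.001,0,0,0.04,1],
    [0,0,-0.001,0,0,0.04,1],
  ],
)

```text
time: 6.35
eef_pos: [541.0, 16.0, 157.8]
orientation: [-3.14, 0.001, 1.006]
force: [2.4, -0.9, -11.5]
finger_gap: 0.27
finger_force: 98.3
```

>>> jog_arm(
  moves=[
    [0,0,0,0,0,-0.04,1],
    [0,0,-0.001,0,0,-0.04,1],
    [0,0,-0.001,0,0,-0.04,1],
    [0,0,-0.001,0,0,-0.04,1],
    [0,0,-0.001,0,0,-0.04,1],
    [0,0,-0.001,0,0,-0.04,1],
    [0,0,-0.001,0,0,-0.04,1],
    [0,0,-0.001,0,0,-0.04,1],
  ],
)

```text
time: 7.15
eef_pos: [540.9, 16.3, 160.7]
orientation: [-3.14, -0.001, 2.02]
force: [0.6, -0.1, -10.4]
finger_gap: 0.27
finger_force: 98.2
```

Run:
```python
from h import *
s=env.get_state();print(s['eef_pos'],s['force'],s['torque'],s['finger_gap'])
im=env.capture("scene");m=cam("scene")
c=im[110:210,195:335];a=np.load("scene0.npy")[110:210,195:335]
cv2.imwrite("pics/s1.png",cv2.resize(np.vstack([a,c])[...,::-1],(420,600),interpolation=cv2.INTER_CUBIC))
```

```text
[540.90605048  16.26857008 160.6525049 ] [  0.62034056  -0.10962478 -10.41571353] [ 0.05778252 -0.47311471 -0.44638235] 0.2696695776934534
```

View pics/s1.png

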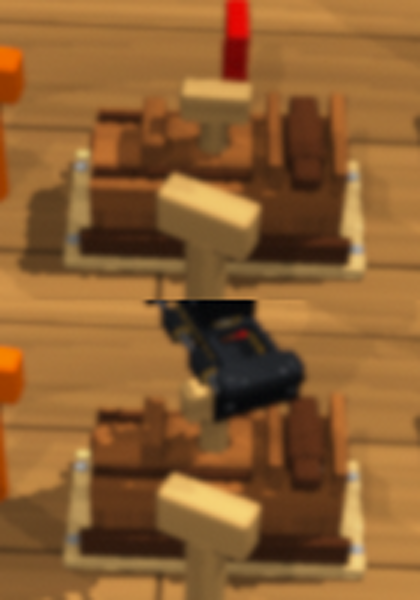

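The block's edges haven't moved, and the handle turns with the gripper. I'll continue the same way.

>>> jog_arm(
  moves=[
    [0,0,0,0,0,0.04,1],
    [0,0,-0.00125,0,0,0.04,1],
    [0,0,-0.00125,0,0,0.04,1],
    [0,0,-0.00125,0,0,0.04,1],
    [0,0,-0.00125,0,0,0.04,1],
    [0,0,-0.00125,0,0,0.04,1],
    [0,0,-0.00125,0,0,0.04,1],
    [0,0,-0.00125,0,0,0.04,1],
  ],
)

```text
time: 8.0
eef_pos: [540.9, 16.1, 164.1]
orientation: [-3.14, 0.001, 1.003]
force: [2.2, -0.7, -13.2]
finger_gap: 0.27
finger_force: 97.1
```

>>> jog_arm(
  moves=[
    [0,0,0,0,0,-0.04,1],
    [0,0,-0.00125,0,0,-0.04,1],
    [0,0,-0.00125,0,0,-0.04,1],
    [0,0,-0.00125,0,0,-0.04,1],
    [0,0,-0.00125,0,0,-0.04,1],
    [0,0,-0.00125,0,0,-0.04,1],
    [0,0,-0.00125,0,0,-0.04,1],
    [0,0,-0.00125,0,0,-0.04,1],
  ],
)

```text
time: 8.8
eef_pos: [540.9, 16.3, 167.8]
orientation: [-3.14, -0.001, 2.018]
force: [1.5, 0.2, -11.7]
finger_gap: 0.274
finger_force: 97.0
```

>>> jog_arm(
  moves=[
    [0,0,0,0,0,0.04,1],
    [0,0,-0.00125,0,0,0.04,1],
    [0,0,-0.00125,0,0,0.04,1],
    [0,0,-0.00125,0,0,0.04,1],
    [0,0,-0.00125,0,0,0.04,1],
    [0,0,-0.00125,0,0,0.04,1],
    [0,0,-0.00125,0,0,0.04,1],
    [0,0,-0.00125,0,0,0.04,1],
  ],
)

```text
time: 9.6
eef_pos: [541.2, 16.1, 171.4]
orientation: [-3.141, 0.001, 1.003]
force: [1.3, -1.7, -10.9]
finger_gap: 0.274
finger_force: 96.7
```

>>> jog_arm(
  moves=[
    [0,0,0,0,0,-0.04,1],
    [0,0,-0.00125,0,0,-0.04,1],
    [0,0,-0.00125,0,0,-0.04,1],
    [0,0,-0.00125,0,0,-0.04,1],
    [0,0,-0.00125,0,0,-0.04,1],
    [0,0,-0.00125,0,0,-0.04,1],
    [0,0,-0.00125,0,0,-0.04,1],
    [0,0,-0.00125,0,0,-0.04,1],
  ],
)

```text
time: 10.4
eef_pos: [540.9, 16.2, 174.9]
orientation: [-3.14, -0.001, 2.018]
force: [0.8, -0.6, -10.5]
finger_gap: 0.27
finger_force: 95.9
```

>>> jog_arm(
  moves=[
    [0,0,0,0,0,0.04,1],
    [0,0,-0.00125,0,0,0.04,1],
    [0,0,-0.00125,0,0,0.04,1],
    [0,0,-0.00125,0,0,0.04,1],
    [0,0,-0.00125,0,0,0.04,1],
    [0,0,-0.00125,0,0,0.04,1],
    [0,0,-0.00125,0,0,0.04,1],
    [0,0,-0.00125,0,0,0.04,1],
  ],
)

```text
time: 11.2
eef_pos: [541.2, 16.2, 178.6]
orientation: [-3.141, 0.001, 1.003]
force: [1.4, -2.0, -9.6]
finger_gap: 0.272
finger_force: 95.6
```

>>> jog_arm(
  moves=[
    [0,0,0,0,0,-0.04,1],
    [0,0,-0.00125,0,0,-0.04,1],
    [0,0,-0.00125,0,0,-0.04,1],
    [0,0,-0.00125,0,0,-0.04,1],
    [0,0,-0.00125,0,0,-0.04,1],
    [0,0,-0.00125,0,0,-0.04,1],
    [0,0,-0.00125,0,0,-0.04,1],
    [0,0,-0.00125,0,0,-0.04,1],
  ],
)

```text
time: 12.0
eef_pos: [541.9, 16.6, 183.3]
orientation: [3.141, 0.0, 2.018]
force: [0.6, 0.5, -1.5]
finger_gap: 0.27
finger_force: 95.9
```

The pin is free: the vertical force has dropped to about its own weight. Next I'll lift it straight out.

>>> jog_arm(
  moves=[
    [0,0,-0.015,0,0,0,1],
    [0,0,-0.02,0,0,0,1],
    [0,0,-0.02,0,0,0,1],
    [0,0,-0.025,0,0,0,1],
    [0,0,-0.03,0,0,0,1],
    [0,0,-0.03,0,0,0,1],
    [0,0,-0.035,0,0,0,1],
    [0,0,-0.035,0,0,0,1],
    [0,0,-0.03,0,0,0,1],
    [0,0,0,0,0,0,1],
  ],
)

```text
time: 13.0
eef_pos: [542.5, 16.8, 281.3]
orientation: [3.139, 0.001, 2.016]
force: [-0.2, 0.6, -0.9]
finger_gap: 0.269
finger_force: 95.9
```

Run:
```python
from h import *
s=env.get_state();print(s['eef_pos'],s['force'],s['orientation'],s['finger_gap'])
im=env.capture("scene")
c=im[60:220,160:420]
cv2.imwrite("pics/s2.png",cv2.resize(c[...,::-1],(780,480),interpolation=cv2.INTER_CUBIC))
```

```text
[542.48723648  16.80734901 281.30790573] [-0.18830489  0.61526325 -0.92708526] [3.13895438e+00 1.31210376e-03 2.01577363e+00] 0.26895001194099866
```

View pics/s2.png

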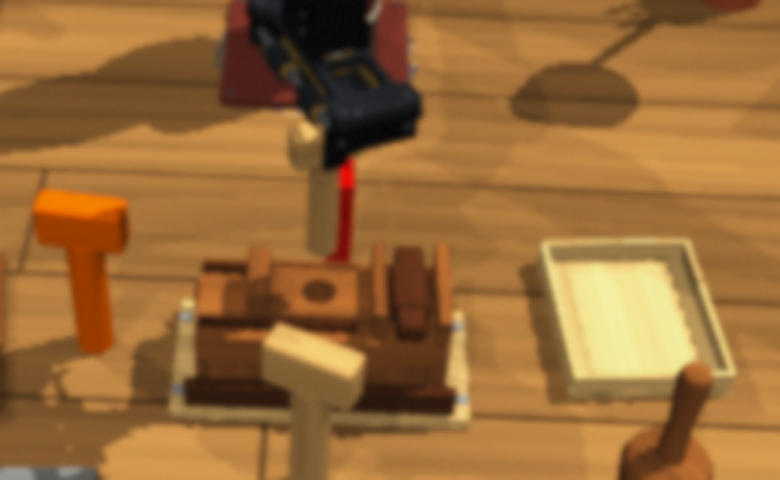

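The pin is clear of the jaw, with its foot at about z = 164. Next I'll carry it over to the tray.

>>> jog_arm(
  moves=[
    [0.06,0.012,0,0,0,0,1],
    [0.09,0.017,0,0,0,0,1],
    [0.09,0.017,0,0,0,0,1],
    [0.09,0.017,0,0,0,0,1],
    [0.09,0.017,0,0,0,0,1],
    [0.09,0.017,0,0,0,0,1],
    [0.09,0.017,0,0,0,0,1],
    [0.09,0.017,0,0,0,0,1],
    [0.08,0.015,0,0,0,0,1],
    [0.04,0.006,0,0,0,0,1],
  ],
)

```text
time: 14.05
eef_pos: [455.0, 338.1, 278.5]
orientation: [-3.141, -0.001, 2.019]
force: [-0.5, -0.2, -1.0]
finger_gap: 0.272
finger_force: 95.9
```

>>> jog_arm(
  moves=[
    [0,0,0.06,0,0,0,1],
    [0,0,0.08,0,0,0,1],
    [0,0,0.08,0,0,0,1],
    [0,0,0.08,0,0,0,1],
    [0,0,0.04,0,0,0,1],
    [0,0,0,0,0,0,1],
    [0,0,0,0,0,0,1],
  ],
)

```text
time: 14.75
eef_pos: [457.3, 335.6, 144.0]
orientation: [3.141, -0.0, 2.016]
force: [0.3, 1.3, -1.5]
finger_gap: 0.271
finger_force: 95.9
```

>>> jog_arm(
  moves=[
    [0,0,0.02,0,0,0,1],
    [0,0,0.015,0,0,0,1],
    [0,0,0.005,0,0,0,1],
    [0,0,0.005,0,0,0,1],
    [0,0,0.004,0,0,0,1],
    [0,0,0,0,0,0,1],
  ],
)

```text
time: 15.35
eef_pos: [457.2, 335.5, 124.0]
orientation: [3.141, -0.0, 2.016]
force: [-0.3, 0.0, 0.8]
finger_gap: 0.274
finger_force: 96.0
```

>>> jog_arm(
  moves=[
    [0,0,0.003,0,0,0,1],
    [0,0,0.002,0,0,0,1],
    [0,0,0,0,0,0,1],
  ],
)

```text
time: 15.65
eef_pos: [457.4, 336.0, 123.8]
orientation: [3.14, 0.0, 2.016]
force: [-4.7, -3.5, 19.8]
finger_gap: 0.276
finger_force: 96.9
```

The foot is on the tray floor. Now I'll ease off and release.

>>> jog_arm(
  moves=[
    [0,0,-0.004,0,0,0,1],
    [0,0,0,0,0,0,1],
    [0,0,0,0,0,0,0.6],
    [0,0,0,0,0,0,0.4],
    [0,0,0,0,0,0,0.2],
    [0,0,0,0,0,0,0],
    [0,0,0,0,0,0,0],
    [0,0,0,0,0,0,0],
    [0,0,0,0,0,0,0],
    [0,0,0,0,0,0,0],
  ],
)

```text
time: 16.65
eef_pos: [456.9, 335.1, 123.0]
orientation: [-3.141, 0.0, 2.016]
force: [-1.2, 0.1, -0.6]
finger_gap: 0.91
finger_force: 0.0
```

>>> jog_arm(
  moves=[
    [0,0,-0.02,0,0,0,0],
    [0,0,-0.04,0,0,0,0],
    [0,0,-0.07,0,0,0,0],
    [0,0,-0.09,0,0,0,0],
    [0,0,-0.09,0,0,0,0],
    [0,0,0,0,0,0,0],
    [0,0,0,0,0,0,0],
  ],
)

```text
time: 17.35
eef_pos: [457.4, 335.7, 249.0]
orientation: [3.139, 0.0, 2.016]
force: [-0.7, 0.4, -0.3]
finger_gap: 0.999
finger_force: 0.0
```

Run:
```python
from h import *
s=env.get_state();print(s['time'],s['eef_pos'],s['orientation'],s['finger_gap'])
im=env.capture("scene")
cv2.imwrite("pics/s3.png",cv2.resize(im[60:220,160:420][...,::-1],(780,480),interpolation=cv2.INTER_CUBIC))
```

```text
17.35 [457.38930552 335.70714397 249.03649857] [3.13873851e+00 1.99763164e-06 2.01592676e+00] 0.9989723013688567
```

View pics/s3.png

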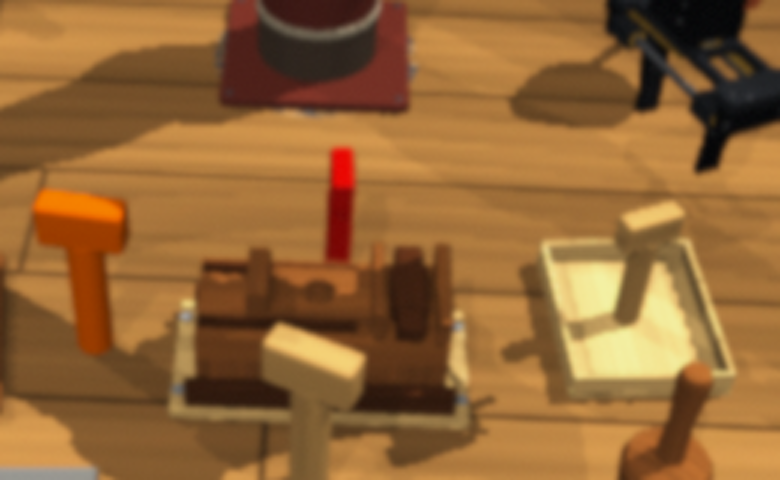

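The pin is standing in the tray and released. To open the jaw I'll close the fingers, come down behind the grip on its carving side, and push it along -y.

>>> jog_arm(
  moves=[
    [-0.06,-0.012,0,0,0,0,0.5],
    [-0.09,-0.017,0,0,0,0,1],
    [-0.09,-0.017,0,0,0,0,1],
    [-0.09,-0.017,0,0,0,0,1],
    [-0.09,-0.017,0,0,0,0,1],
    [-0.09,-0.017,0,0,0,0,1],
    [-0.09,-0.017,0,0,0,0,1],
    [-0.09,-0.017,0,0,0,0,1],
    [-0.09,-0.017,0,0,0,0,1],
    [-0.045,-0.01,0,0,0,0,1],
  ],
  grip_force=10,
)

```text
time: 18.4
eef_pos: [541.9, 6.1, 245.9]
orientation: [-3.139, -0.0, 2.012]
force: [0.3, -1.1, -0.3]
finger_gap: 0.173
finger_force: 0.0
```

>>> jog_arm(
  moves=[
    [0,0,0,0,0,0.0355,1],
    [0,0,0,0,0,0.0355,1],
    [0,0,0,0,0,0.0355,1],
    [0,0,0,0,0,0.0355,1],
    [0,0,0,0,0,0,1],
    [0,0,0,0,0,0,1],
  ],
)

```text
time: 19.0
eef_pos: [541.7, 10.2, 246.5]
orientation: [-3.14, -0.0, 1.573]
force: [0.2, 0.1, -0.3]
finger_gap: 0.006
finger_force: 0.0
```

Run:
```python
from h import *
s=env.get_state();print(s['time'],s['eef_pos'],s['orientation'],s['finger_gap'])
im=env.capture("wrist");m=cam("wrist")
cv2.imwrite("pics/w2.png",cv2.resize(im[...,::-1],(800,600)))
print(proj(m,[[542,-40,132],[542,10,106],[541,16.5,106]])/.64)
```

```text
19.0 [541.65066804  10.19638995 246.51415946] [-3.14033288e+00 -1.79014709e-04  1.57317025e+00] 0.006021611320524244
[[402.32908886 379.81459448]
 [402.60398011 280.88091838]
 [400.87935689 269.93183615]]
```

View pics/w2.png

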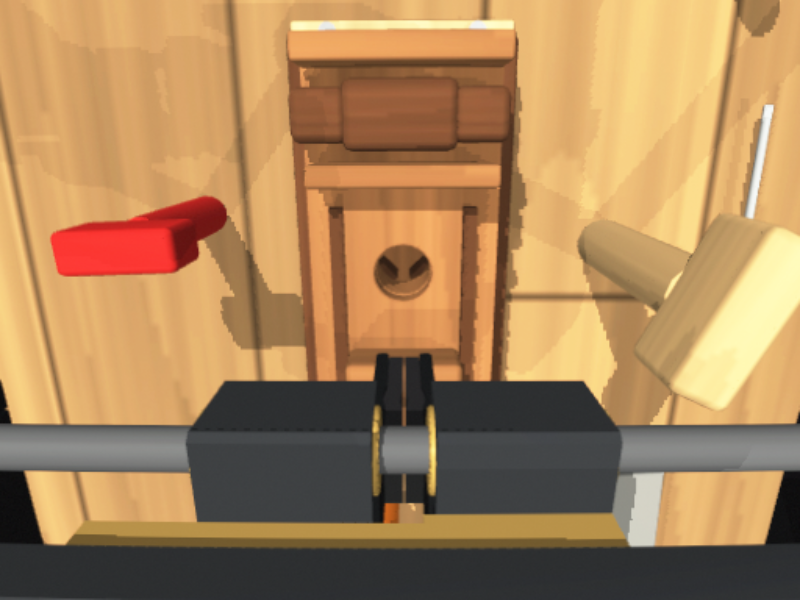

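The bore sits at (403,272), as predicted, and the area behind the grip is clear. I'll descend and push.

>>> jog_arm(
  moves=[
    [0,0,0.08,0,0,0,1],
    [0,0,0.08,0,0,0,1],
    [0,0,0.08,0,0,0,1],
    [0,0,0.05,0,0,0,1],
    [0,0,0.018,0,0,0,1],
    [0,0,0,0,0,0,1],
  ],
)

```text
time: 19.65
eef_pos: [541.5, 10.2, 123.3]
orientation: [-3.14, -0.0, 1.571]
force: [0.6, 0.3, 0.5]
finger_gap: 0.006
finger_force: 0.0
```

>>> jog_arm(
  moves=[
    [-0.02,0,0,0,0,0,1],
    [-0.02,0,0,0,0,0,1],
    [-0.015,0,0,0,0,0,1],
    [-0.0125,0,0,0,0,0,1],
    [-0.0125,0,0,0,0,0,1],
    [-0.0125,0,0,0,0,0,1],
    [-0.0125,0,0,0,0,0,1],
    [-0.0125,0,0,0,0,0,1],
    [-0.0125,0,0,0,0,0,1],
  ],
)

```text
time: 20.55
eef_pos: [542.4, -40.6, 124.4]
orientation: [3.141, -0.002, 1.571]
force: [0.4, 5.9, 3.0]
finger_gap: 0.005
finger_force: 2.6
```

Contact force is 5.9 N, so the jaw is sliding. Continuing.

>>> jog_arm(
  moves=[
    [-0.0125,0,0,0,0,0,1],
    [-0.0125,0,0,0,0,0,1],
    [-0.0125,0,0,0,0,0,1],
    [-0.0125,0,0,0,0,0,1],
    [0,0,0,0,0,0,1],
  ],
)

```text
time: 21.05
eef_pos: [542.5, -61.7, 124.4]
orientation: [3.141, -0.001, 1.57]
force: [0.8, 2.2, 0.8]
finger_gap: 0.007
finger_force: 1.0
```

>>> jog_arm(
  moves=[
    [-0.006,0,0,0,0,0,1],
    [-0.006,0,0,0,0,0,1],
    [0,0,0,0,0,0,1],
  ],
)

```text
time: 21.35
eef_pos: [542.4, -65.0, 124.3]
orientation: [3.141, -0.002, 1.571]
force: [0.8, 6.5, 1.9]
finger_gap: 0.003
finger_force: 3.4
```

>>> jog_arm(
  moves=[
    [-0.006,0,0,0,0,0,1],
    [0,0,0,0,0,0,1],
  ],
)

```text
time: 21.55
eef_pos: [542.4, -65.1, 124.3]
orientation: [3.141, -0.004, 1.573]
force: [1.7, 13.8, 2.1]
finger_gap: 0.009
finger_force: 6.6
```

The jaw is against its stop: the force rose with no further travel. I'll back off, rise, and check.

>>> jog_arm(
  moves=[
    [0.01,0,0,0,0,0,1],
    [0.02,0,0,0,0,0,1],
    [0,0,-0.06,0,0,0,1],
    [0,0,-0.1,0,0,0,1],
    [0,0,-0.1,0,0,0,1],
    [0,0,-0.1,0,0,0,1],
    [0,0,0,0,0,0,1],
    [0,0,0,0,0,0,1],
  ],
)

```text
time: 22.35
eef_pos: [542.1, -57.4, 268.4]
orientation: [3.14, 0.001, 1.569]
force: [0.7, 0.5, -1.1]
finger_gap: 0.006
finger_force: 0.0
```

Run:
```python
from h import *
s=env.get_state();print(s['time'],s['eef_pos'],s['force'])
im=env.capture("scene")
cv2.imwrite("pics/s4.png",cv2.resize(im[100:260,120:420][...,::-1],(800,427),interpolation=cv2.INTER_CUBIC))
```

```text
22.35 [542.14207384 -57.36306268 268.42369896] [ 0.68872921  0.5017543  -1.11742524]
```

View pics/s4.png

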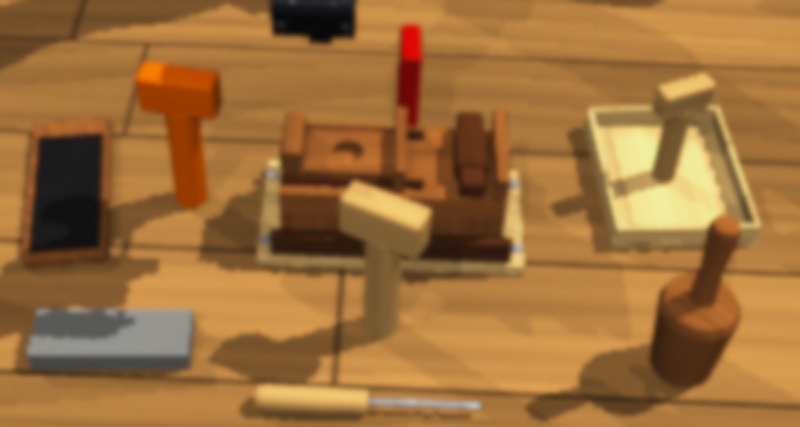

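The picture shows the jaw fully open with its grip at (293,135), the carving still in place at (470,150), and the pin standing in the tray at (675,130). The other items on the bench look undisturbed.

```bash
python3 -c "
from workcell import env
print(env.hand_in())"
```

```text
the job is handed in; nothing more can be done
None
```

The job is handed in: the pin was twisted free without lifting the block and stands in the tray, the jaw is open against its stop, and the carving and other items look undisturbed; the hand-in call gave no verdict.

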